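Empty the casting scoop into the scrap tin

ROBOT

A 6-joint arm with a two-finger parallel gripper is mounted at the origin on the work surface. World frame = base frame: x ahead of the robot, y to its left, z up, the work surface at z = 0. Lengths are in m, angles in rad, forces in N, time in s.
With the tool pointing down it reaches from about 0.3 to 0.875 m from the base axis. Payload 6.4 kg.
Tool frame: the origin (TCP) lies on the front face of the gripper's body, between the roots of the fingers; the fingertips stand 73 mm ahead of it and the grasp point (between the pads) lies ctrl.pinch_z ahead of it (ctrl.pinch_z is the distance from the TCP to the grasp point, in m); z points along the fingers, x is the direction in which the jaws open and shut, and the axes are right-handed (so a half turn about z gives the same grasp; the last joint's range is limited). The gripper opens to 85 mm and grips with 20 to 120 N. Pads are 22 mm wide; open, the fingers measure 114 mm over their backs; the gripper's body (76 mm by 85 mm) begins 54 mm behind the grasp point. The pads swing forward as they close: fully open they stand 13 mm farther back than shut.
Start: joints at [-1.431, 0.181, 1.607, -0, 1.354, -0.206], TCP at [0.195, -0.541, 0.304] pointing down, gripper open.
Joint ranges: [-2.99, 2.99], [-0.89, 2.07], [0.3, 2.58], [-1.14, 4.28], [0, 2.63], [-3.12, 3.12]. Speed limits (rad/s): [2.57, 2.57, 3.01, 3.14, 3.14, 3.14].

INTERFACE

Orientations are given as a unit quaternion [w, x, y, z].
In Python, from bench import ctrl gives the robot as it stands.
- The arm moves only by the tool move_arm, never from a script. Its argument "rows" is text: rows parted by semicolons, each of 7 numbers parted by spaces: the shift along the tool's x, y, z in cm, then the turn, a rotation vector about the tool's x, y, z in degrees, then the opening, from 0 (shut) to 1 (fully open). In form: x y z rx ry rz grip; .... A call has 1 to 20 rows; each row shifts and turns the commanded pose from where the row before left it, along the tool's axes as they then stand; what a row does not reach is not made up. A row lasts 1/10 s, in which the tool goes at most 50 mm and 8.59 degrees, less where a joint would pass 70% of its speed; a pose out of reach is approached as far as the arm can. A call with a gripper value outside its range is refused whole. The fingers move at their own pace and stop on an object; the grip force is fixed at half the most. Time passes only in rows, so rows that do not move let the fingers close. It gives the time, the measured TCP pose, the force and the opening at its end, in the units of the state.
- ctrl.get_obs(): the state, without advancing time (a new reading comes with each control period).
- ctrl.camera(name): name is "scene" or "top" or "wrist"; returns a dict with "color" (480x640x3 uint8, blue, green, red), "fx", "fy", "cx", "cy" (pixels), "k1" (the pictures are not rectified: a ray, as slopes to the right and down, at radius r is drawn at 1 + k1 r^2 times it, then the intrinsics apply), "rvec" (rotation vector, rad) and "tvec" (3), from world to camera coordinates, as OpenCV has them. Camera axes: x right, y down, z forward; pixel columns grow to the right and rows downward; lengths in m; the calibration is good to about 2 mm. A picture is of the moment at which its call begins. There is no depth.
- ctrl.hand_in(): hands the job in, once; it reports no verdict.
Trained networks look in the newest picture that a camera, given by its name, has taken for a name from the list of things; names that differ only in an ending like _2 or _b are one class to them, and where a whole thing is asked for, a point or a joint stands for the part that bears it (a point fixed in the world has none). Each returns a list of dicts, best first, with "confidence" (0 to 1); they miss things now and then, are a little off and sometimes report something else, mostly with a low value. They report only what shows in the picture. A call takes as long as a camera call. They do not tell look-alikes from the thing itself.
- ctrl.look_for(camera, query): "bbox" ([left, top, right, bottom] in pixels, round what is visible of it).
- ctrl.trace(camera, query): "region" (480x640 bool, what is visible of it) and "bbox" ([left, top, right, bottom] in pixels, round what is visible of it).
The state is a dict: "time_s": time; "q": joint angles; "dq": joint speeds; "joint_efforts": joint torques, N m; "eef_pos": TCP position; "eef_rot": TCP orientation; "wrist_force": force on the tool from outside, world axes, zero at the start; "torque": the same for the moment, N m; "opening": opening from 0.0 (shut) to 1.0 (fully open).
Only numpy, scipy, OpenCV 4.12 (cv2) and the standard library are available. Lean on these libraries where they do the work, as an engineer would, in place of code of your own. Each camera call takes 0.05 s, during which the arm holds its last target.

TASK

Grip the steel scoop by its blue handle fin, draw it straight up out of its wooden dock with the brass offcuts still in it, and tip all of them over its open mouth into the red scrap tin. Finish still holding the scoop: mouth steeply down (tipped about 60 degrees) over the tin, clear above its rim, still and touching nothing but your fingers. Leave everything else on the bench where it is.

Things in the scene. Friction and masses are not known exactly. Their poses are not given: they have to be found in the camera images.
- scoop: Open-fronted steel scoop pan, 96 (x) x 76 mm (y), about 0.18 kg. Origin: centre of its underside; +x runs from the open mouth to the closed back, z up. Floor 4 mm, no lip; side walls 24 mm tall by the mouth, 40 mm in the rear half; back wall 40 mm. On the back wall a blue upright fin: 40 mm long (x), 12 mm thick (y), 40 to 92 mm above the underside, centred at x = +52 mm. Starts level in the dock.
- scoop_grip (a point): Where to grip the blue fin: at x = +52, z = +74 mm in the scoop's frame, axes as the scoop's. The fingers close along y on the 12 mm thickness; free air on both sides. The fin can be taken from straight above or with the hand leaning away from the robot (up to 30 degrees), which leaves the wrist more room to tip.
- scoop_mouth (a point): Middle of the scoop's front floor edge: x = -48, z = +2 mm in the scoop's frame.
- dock: Wooden dock fixed to the bench, 118 (x) x 100 mm (y), 32 mm tall: a pocket 24 mm deep, floor 8 mm, walls 6 mm, with 5 mm clearance round the scoop. Its front wall shuts the scoop's mouth, so draw the scoop straight up. Origin: centre of the underside, axes as the seated scoop's; the mouth side (-x) faces the robot, turned up to 0.4 rad either way. It may stand on the left or right.
- tin: Red open scrap tin fixed to the bench, 160 mm (x) x 140 mm (y), 65 mm tall, walls and floor 4 mm. Origin: centre of its underside; z up. It stands on the side where the dock does not.
- offcut0: Brass casting button, a disc 20 mm across and 9 mm thick with a short stub 8 mm across and 7 mm long on top, 20 g. Origin: centre of the flat base, away from the stub. Starts loose on the scoop's floor; slides readily off the floor once that is tipped 50 to 60 degrees.
- offcut1: Brass casting block 18 x 14 x 11 mm with a short stub 8 mm across and 6 mm long on top, 20 g. Origin: centre of the flat base, away from the stub. Starts loose on the scoop's floor; slides readily off the floor once that is tipped 50 to 60 degrees.
- offcut2: Brass casting button, a disc 20 mm across and 9 mm thick with a short stub 8 mm across and 7 mm long on top, 20 g. Origin: centre of the flat base, away from the stub. Starts loose on the scoop's floor; slides readily off the floor once that is tipped 50 to 60 degrees.
- offcut3: Brass casting block 18 x 14 x 11 mm with a short stub 8 mm across and 6 mm long on top, 20 g. Origin: centre of the flat base, away from the stub. Starts loose on the scoop's floor; slides readily off the floor once that is tipped 50 to 60 degrees.
- offcut4: Brass casting button, a disc 20 mm across and 9 mm thick with a short stub 8 mm across and 7 mm long on top, 20 g. Origin: centre of the flat base, away from the stub. Starts loose on the scoop's floor; slides readily off the floor once that is tipped 50 to 60 degrees.
- bur_block: Bystander, loose, to be left alone. Pale wood block 55 x 75 x 28 mm with rows of small steel burs standing in it (about 60 mm tall in all); origin under its centre.
- gem_tray: Bystander, loose, to be left alone. Flat white tray 85 x 120 x 12 mm with small coloured stones; origin under its centre.
- bench_block: Bystander, loose, to be left alone. Round steel block on a black rubber foot, 90 mm across, 42 mm tall; origin under its centre.
- pen_cup: Bystander, loose, to be left alone. Black cup, 64 mm across and 85 mm tall, with tools standing in it up to 155 mm; origin under its centre.
- red_pliers: Bystander, loose, to be left alone. Pliers with red grips lying flat, 125 mm long, 14 mm thick; origin at the pivot, on the bench.
- blue_pliers: Bystander, loose, to be left alone. Pliers with blue grips lying flat, 125 mm long, 14 mm thick; origin at the pivot, on the bench.
- tweezers: Bystander, loose, to be left alone. Thin steel tweezers lying flat, 135 mm long, 8 mm thick; origin at mid length, on the bench.
- file: Bystander, loose, to be left alone. Hand file lying flat, 180 mm long, 16 mm thick, orange handle; origin near mid length, on the bench.
Not all that is in view belongs to the job. Leave any orange or purple look-alike of the scoop alone.

How it is judged:
By the outcome, as a careful person would: the job done as asked, in the order asked, and still so for the second after the job is handed in, while the arm keeps its last pose, push and grip.
It also fails if it takes over 48 s, if anything falls off the work surface, if the arm or the gripper's body presses on something with over 40 N, if the wrist force passes 120 N, or if a joint passes its speed limit or range.

## Working session

There is one attempt and no reset: what is moved stays moved. The work goes in short steps, Python scripts to look and compute and a tool call to move; the robot and the scene stay as the last step left them, time stands still between calls to the robot, and variables do not carry over. Pictures are saved under pics/ and viewed, and the job is handed in when it is done.

Besides the shell and the picture viewer there is one more tool, called as name(argument=value, ...) on one line, values as JSON. move_arm: Moves the arm, as the interface text tells. Its arguments: {"type":"object","properties":{"rows":{"type":"string"}},"required":["rows"]}

```bash
mkdir -p pics; ls; python3 - <<'E'
from bench import ctrl
import cv2
o=ctrl.get_obs(); print(o); print(ctrl.pinch_z)
for n in("scene","top","wrist"):
    c=ctrl.camera(n); cv2.imwrite(f"pics/{n}0.png",c["color"]); print(n,{k:v for k,v in c.items() if k!="color"})
    for q in("scoop","dock","tin","scoop_grip"):
        print(q,[(r["bbox"],round(r["confidence"],2)) for r in ctrl.look_for(n,q)])
E
```

```text
pics
{'time_s': 0.0, 'q': array([-1.43129193e+00,  1.81585808e-01,  1.60803960e+00,  1.99862408e-05,
        1.35378521e+00, -2.06319614e-01]), 'dq': array([-0.00011648, -0.00124184,  0.00131055,  0.00096789,  0.00148373,
        0.00073778]), 'joint_efforts': array([-1.76351237e-03, -4.44871294e+01, -3.51336837e+01, -2.37562945e-04,
        8.93727411e-03,  3.49228955e-06]), 'eef_pos': array([ 0.19485726, -0.54051171,  0.3029436 ]), 'eef_rot': array([-6.70522394e-04,  8.18219668e-01, -5.74904991e-01, -6.13794599e-04]), 'wrist_force': array([-0.0664756 , -0.79021596, -0.30663226]), 'torque': array([ 0.01302098,  0.01575614, -0.05739492]), 'opening': 1.0005828098868748}
0.0539
scene {'fx': 536.1349674174636, 'fy': 536.1349674174636, 'cx': 316.2390263742685, 'cy': 238.07995150441337, 'k1': 0.03666786272766126, 'rvec': array([ 1.10933697,  2.21290333, -1.10997919]), 'tvec': array([ 0.29909259, -0.1912436 ,  1.60406785])}
scoop [([219.1, 210.6, 263.7, 242.5], 0.97), ([110.5, 231.9, 158.7, 271.6], 0.82), ([280.3, 175.3, 322.4, 216.0], 0.69), ([167.4, 192.2, 206.5, 226.6], 0.66)]
dock [([2
[... 591 characters left out ...]
57.8], 0.73), ([454.2, 125.8, 502.3, 174.8], 0.72), ([396.9, 199.7, 438.6, 264.5], 0.67), ([325.1, 190.1, 333.0, 246.9], 0.64)]
dock [([390.7, 208.4, 448.2, 270.2], 0.9), ([395.9, 198.9, 440.5, 261.6], 0.21)]
tin [([216.0, 188.1, 299.8, 277.1], 0.71)]
scoop_grip [([469.8, 204.9, 526.7, 258.1], 0.96), ([395.4, 199.8, 442.5, 264.9], 0.84), ([374.4, 293.4, 431.2, 349.0], 0.77), ([455.0, 127.8, 504.6, 171.2], 0.59)]
wrist {'fx': 414.6335542262834, 'fy': 414.6335542262834, 'cx': 327.2647778630693, 'cy': 236.68721755810645, 'k1': 0.02491362661125623, 'rvec': array([-2.35791154,  1.65540269,  0.25564116]), 'tvec': array([-0.5756619 , -0.04001755,  0.38025005])}
scoop []
dock []
tin []
scoop_grip []
```

View pics/scene0.png

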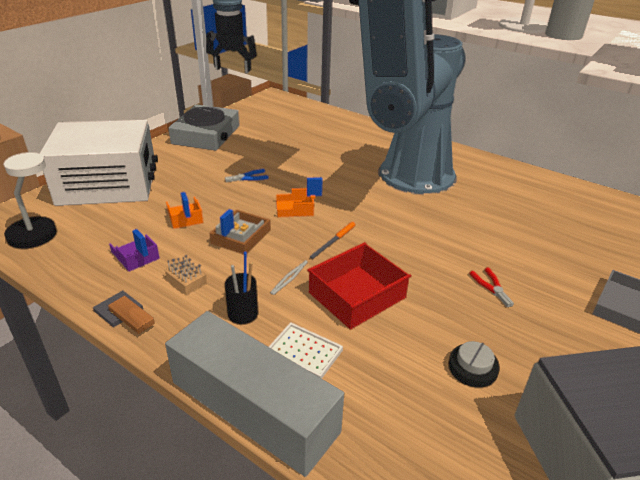

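View pics/top0.png

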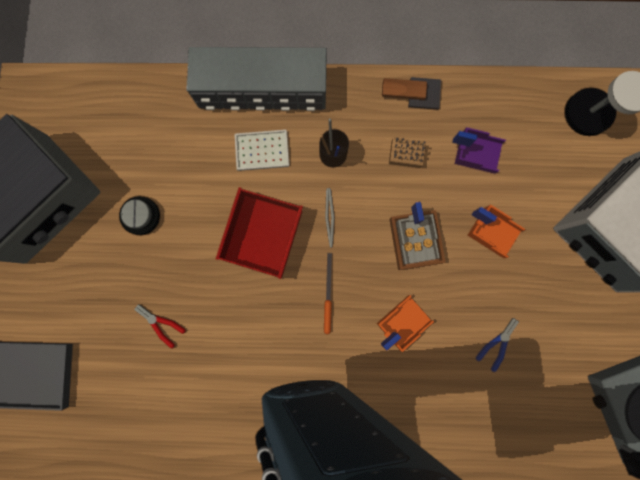

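```bash
python3 - <<'E'
import cv2
a=cv2.imread('pics/top0.png')[185:285,370:470]; b=cv2.imread('pics/scene0.png')[190:270,195:285]
cv2.imwrite('pics/crop_a.png',cv2.resize(a,(600,600),interpolation=cv2.INTER_CUBIC));cv2.imwrite('pics/crop_b.png',cv2.resize(b,(675,600),interpolation=cv2.INTER_CUBIC))
E
```

```text
(no output)
```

View pics/crop_a.png

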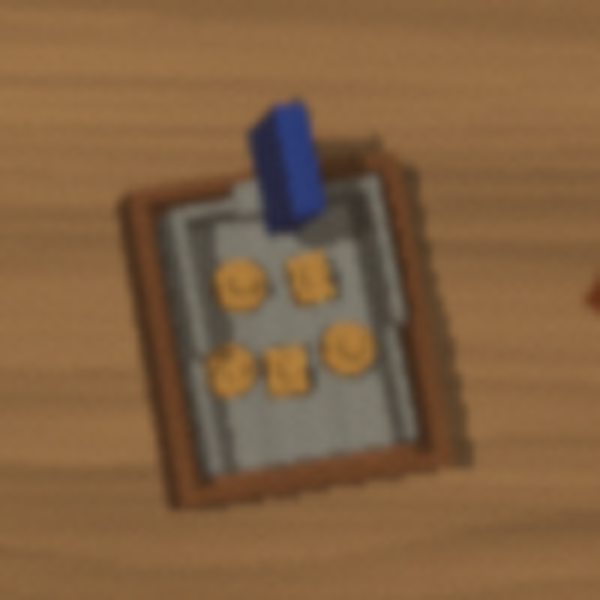

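View pics/crop_b.png

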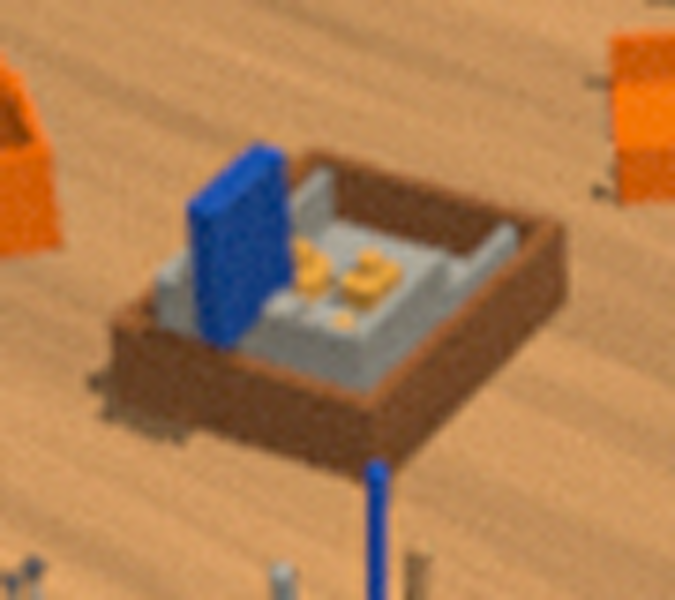

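The steel scoop in the dock is at top px (418,235) and scene px (240,230). The orange and purple ones are look-alikes. The tin is at top px (260,232). I'll fit the poses next.

```bash
cat > h.py <<'E'
import numpy as np,cv2,json
from scipy.optimize import least_squares
from scipy.spatial.transform import Rotation as R
from bench import ctrl
def cal(c): return {k:np.array(v) for k,v in c.items() if k!="color"}
def proj(c,P):
    P=np.atleast_2d(P); p,_=cv2.projectPoints(P.astype(float),np.array(c["rvec"],float),np.array(c["tvec"],float),
      np.array([[c["fx"],0,c["cx"]],[0,c["fy"],c["cy"]],[0,0,1.]]),np.array([float(c["k1"]),0,0,0])); return p[:,0]
def w(pose,P):
    x,y,a=pose; P=np.atleast_2d(P).astype(float); c,s=np.cos(a),np.sin(a)
    return np.c_[x+c*P[:,0]-s*P[:,1],y+s*P[:,0]+c*P[:,1],P[:,2]]
def box(x0,x1,y0,y1,z0,z1): return np.array([[x,y,z] for x in(x0,x1) for y in(y0,y1) for z in(z0,z1)])
FIN=box(.032,.072,-.006,.006,.048,.100)   # in dock frame (scoop seated at z .008)
def edges(P): return [(P[i],P[j]) for i in range(8) for j in range(i+1,8) if bin(i^j).count('1')==1]
def draw(img,c,E,col):
    for a,b in E:
        p=proj(c,np.array([a,b])); cv2.line(img,*[tuple(int(round(v*16)) for v in q) for q in p],col,1,cv2.LINE_AA,4)
E
python3 - <<'E'
from h import *
ct=ctrl.camera("top");cs=ctrl.camera("scene")
print([a for a in dir(ctrl) if a[0]!='_'])
T=lambda u,v:(370+(u+.5)/6-.5,185+(v+.5)/6-.5); S=lambda u,v:(195+(u+.5)/7.5-.5,190+(v+.5)/7.5-.5)
D=box(-.059,.059,-.05,.05,0,.032)
# x up in top, y left : top-left=(+x,+y)
obs=[(ct,[.059,.05,.032],T(122,197)),(ct,[.059,-.05,.032],T(412,160)),(ct,[-.059,-.05,.032],T(465,462)),(ct,[-.059,.05,.032],T(175,505)),
(cs,[.059,-.05,.032],S(113,325)),(cs,[.059,.05,.032],S(378,400)),(cs,[-.059,.05,.032],S(565,228)),(cs,[-.059,-.05,.032],S(312,150))]
f=lambda p:np.concatenate([proj(c,w(p,P))[0]-uv for c,P,uv in obs])
r=least_squares(f,[.6,-.2,0]);print("dock",r.x,np.round(r.fun.reshape(-1,2),1).tolist())
obs2=[(ct,[.072,.006,.100],T(272,110)),(ct,[.072,-.006,.100],T(300,100)),(ct,[.032,-.006,.100],T(325,207)),(ct,[.032,.006,.100],T(297,219)),
(cs,[.072,-.006,.1],S(190,205)),(cs,[.072,.006,.1],S(212,208)),(cs,[.032,.006,.1],S(285,152)),(cs,[.032,-.006,.1],S(258,145)),(cs,[.072,.006,.048],S(222,345)),]
g=lambda p:np.concatenate([proj(c,w(p,P))[0]-uv for c,P,uv in obs2])
q=least_squares(g,r.x);print("scoop from fin",q.x,np.round(q.fun.reshape(-1,2),1).tolist())
# tin: silhouettes
def sil(c,p,B):
    h=cv2.convexHull(proj(c,w(p,B)).astype(np.float32)); return h
B=box(-.08,.08,-.07,.07,0,.065)
tr={n:ctrl.trace(n,"tin")[0]["region"] for n in("top","scene")}
def iou(p):
    s=0
    for n,c in(("top",ct),("scene",cs)):
        m=np.zeros((480,640),np.uint8); cv2.fillConvexPoly(m,np.int32(np.round(sil(c,p,B)*16)),1,cv2.LINE_8,4); m=m>0
        s+=(m&tr[n]).sum()/(m|tr[n]).sum()
    return -s
from scipy.optimize import minimize
b=min((minimize(iou,[.57,.1,a],method="Nelder-Mead",options=dict(initial_simplex=[[.57,.1,a],[.6,.1,a],[.57,.14,a],[.57,.1,a+.3]])) for a in(-.3,0,.3)),key=lambda o:o.fun)
print("tin",b.x,b.fun)
json.dump(dict(dock=r.x.tolist(),scoop=q.x.tolist(),tin=b.x.tolist()),open("poses.json","w"))
for n,c in(("top",ct),("scene",cs)):
    im=cv2.resize(c["color"],None,fx=4,fy=4,interpolation=cv2.INTER_CUBIC)
    class C(dict):pass
    c4=dict(c); 
    for k in("fx","fy"):c4[k]*=4
    for k in("cx","cy"):c4[k]=c4[k]*4+1.5
    draw(im,c4,edges(w(r.x,D)),(0,255,0));draw(im,c4,edges(w(q.x,FIN)),(0,255,255));draw(im,c4,edges(w(b.x,B)),(255,255,0))
    x0,y0,x1,y1=(210,180,460,285) if n=="top" else (200,190,420,340)
    im=im[y0*4:y1*4,x0*4:x1*4]; s=800/im.shape[1]; cv2.imwrite(f"pics/ov_{n}.png",cv2.resize(im,None,fx=s,fy=s)[:600])
E
```

```text
['MotionError', 'camera', 'get_obs', 'hand_in', 'look_for', 'pinch_z', 'trace']
dock [ 0.5534198  -0.19831761  0.16734138] [[1.2, -0.4], [-2.4, -1.0], [-1.7, 1.5], [1.3, 1.2], [-1.0, -0.5], [-0.9, 1.3], [-0.1, -0.8], [-0.1, -0.8]]
scoop from fin [ 0.55443502 -0.19802968  0.19656877] [[-0.3, -0.5], [0.7, 0.1], [0.5, 1.1], [-0.6, 0.1], [-1.1, 0.0], [0.4, 0.9], [0.2, -0.2], [-0.6, -0.6], [1.0, 1.2]]
tin [ 0.56104354  0.14899741 -0.27667398] -1.9537739383713757
```

View pics/ov_top.png

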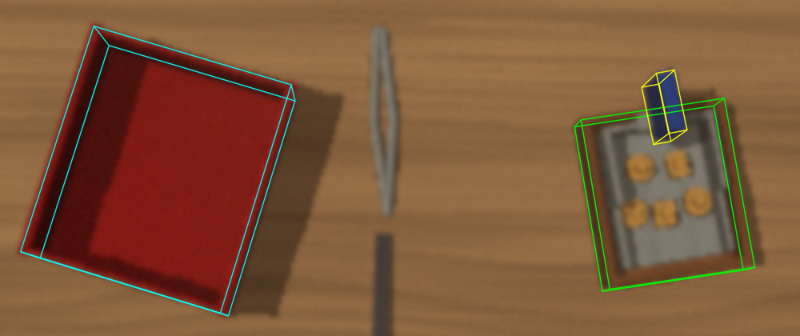

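View pics/ov_scene.png

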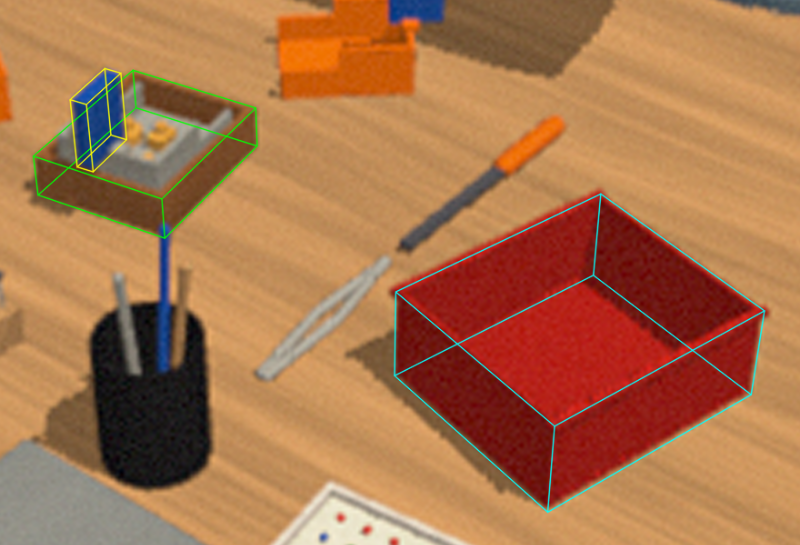

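```bash
cat >> h.py <<'E'
def plan(pt,Rt,pc=None,Rc=None,step=4.5,deg=8.0):
    o=ctrl.get_obs()
    if pc is None: pc=o["eef_pos"];q=o["eef_rot"];Rc=R.from_quat([q[1],q[2],q[3],q[0]])
    rv=(Rc.inv()*Rt).as_rotvec(degrees=True); t=Rt.inv().apply(pt-pc)*100
    print("rotate total",rv.round(1),"|",np.linalg.norm(rv).round(1),"in",int(np.ceil(np.linalg.norm(rv)/deg)),"rows; then shift in final frame",t.round(2),np.linalg.norm(t).round(1),"in",int(np.ceil(np.linalg.norm(t)/step)))
def toolR(yaw,L,tip=0):
    # scoop yaw, lean L deg; tip deg mouth down
    a=np.radians(L-tip); xs=np.array([np.cos(yaw),np.sin(yaw),0]); ys=np.array([-np.sin(yaw),np.cos(yaw),0])
    z=-np.cos(a)*np.array([0,0,1])-np.sin(a)*xs; x=-ys; return R.from_matrix(np.c_[x,np.cross(z,x),z])
E
python3 - <<'E'
from h import *
P=json.load(open("poses.json")); s=P["scoop"]; yaw=.185
g=w([s[0],s[1],yaw],[.052,0,.082])[0]; Rt=toolR(yaw,20); print(g)
pre=g-Rt.apply([0,0,.0539])-.10*Rt.apply([0,0,1]); print(pre)
plan(pre,Rt)
E
```

```text
[ 0.6055477  -0.18846446  0.082     ]
[ 0.65728642 -0.17878208  0.22661869]
rotate total [-20.   -1.6   9.1] | 22.0 in 3 rows; then shift in final frame [-27.1  -51.61 -10.56] 59.2 in 14
```

move_arm(rows="0 0 0 -6.7 -0.5 3 0.6;0 0 0 -6.7 -0.5 3 0.6;0 0 0 -6.7 -0.5 3 0.6;-1.8 -3.4 -0.7 0 0 0 0.6;-1.8 -3.4 -0.7 0 0 0 0.6;-1.8 -3.4 -0.7 0 0 0 0.6;-1.8 -3.4 -0.7 0 0 0 0.6;-1.8 -3.4 -0.7 0 0 0 0.6;-1.8 -3.4 -0.7 0 0 0 0.6;-1.8 -3.4 -0.7 0 0 0 0.6;-1.8 -3.4 -0.7 0 0 0 0.6;-1.8 -3.4 -0.7 0 0 0 0.6;-1.8 -3.4 -0.7 0 0 0 0.6;-1.8 -3.4 -0.7 0 0 0 0.6;-1.8 -3.4 -0.7 0 0 0 0.6;-1.8 -3.4 -0.7 0 0 0 0.6;-1.8 -3.4 -0.7 0 0 0 0.6;-1.9 -4 -0.8 0 0 0 0.6;0 0 0 0 0 0 0.6")

```text
time_s: 2.85
eef_pos: [0.6589, -0.1735, 0.2228]
eef_rot: [0.135, 0.76, -0.626, -0.112]
wrist_force: [-0.8, 0.4, -1.1]
opening: 0.6
```

```bash
python3 - <<'E'
from h import *
P=json.load(open("poses.json")); s=P["scoop"]; yaw=.185
o=ctrl.get_obs(); print(o["q"],o["eef_pos"],o["opening"],o["wrist_force"])
g=w([s[0],s[1],yaw],[.052,0,.082])[0]; Rt=toolR(yaw,20)
plan(g-Rt.apply([0,0,.1539]),Rt)
c=ctrl.camera("wrist"); im=c["color"].copy(); cv2.imwrite("pics/w1raw.png",im)
draw(im,c,edges(w([s[0],s[1],yaw],FIN)),(0,255,255)); draw(im,c,edges(w(P["dock"],box(-.059,.059,-.05,.05,0,.032))),(0,255,0))
cv2.imwrite("pics/w1.png",im)
c=ctrl.camera("top"); cv2.imwrite("pics/t1.png",c["color"])
E
```

```text
[-0.36490327  0.66334585  1.14595487 -0.18287861  1.63346956  1.02978819] [ 0.65894501 -0.17347683  0.22281325] 0.6004261255213873 [-0.7864122   0.382729   -1.08385361]
rotate total [ 0.1 -0.1  0.4] | 0.4 in 1 rows; then shift in final frame [ 0.49  0.38 -0.27] 0.7 in 1
```

View pics/w1.png

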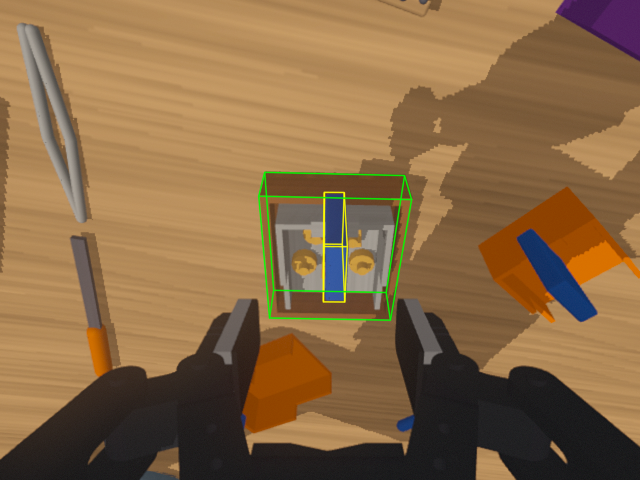

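View pics/w1raw.png

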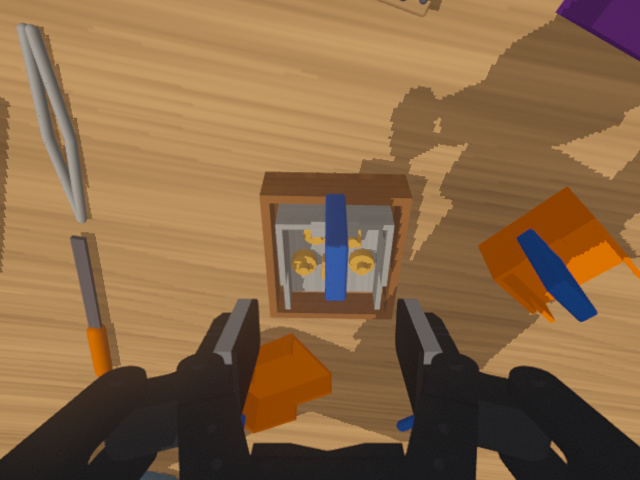

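move_arm(rows="0.6 0.4 0 0 0 0.4 0.6;0 0 1.5 0 0 0 0.6;0 0 1.5 0 0 0 0.6;0 0 1.5 0 0 0 0.6;0 0 1.5 0 0 0 0.6;0 0 1.5 0 0 0 0.6;0 0 1.2 0 0 0 0.6;0 0 1 0 0 0 0.6;0 0 0 0 0 0 0.6;0 0 0 0 0 0 0.6")

```text
time_s: 3.95
eef_pos: [0.6211, -0.1908, 0.1358]
eef_rot: [0.135, 0.756, -0.631, -0.11]
wrist_force: [0.1, -0.3, -0.1]
opening: 0.603
```

```bash
python3 - <<'E'
from h import *
P=json.load(open("poses.json")); s=P["scoop"]; yaw=.185
g=w([s[0],s[1],yaw],[.052,0,.082])[0]; Rt=toolR(yaw,20)
print(ctrl.get_obs()["wrist_force"]);plan(g-Rt.apply([0,0,.0539]),Rt)
c=ctrl.camera("wrist"); cv2.imwrite("pics/w2.png",c["color"])
E
```

```text
[ 0.0911591  -0.28923623 -0.10454244]
rotate total [ 0.1 -0.1 -0.3] | 0.4 in 1 rows; then shift in final frame [-0.51 -0.44  0.17] 0.7 in 1
```

View pics/w2.png

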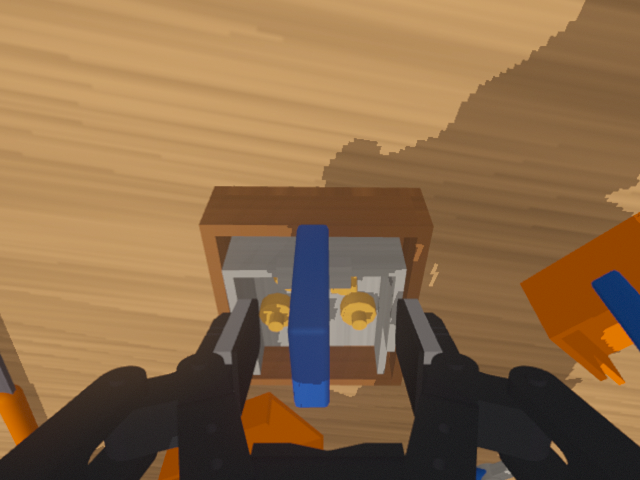

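move_arm(rows="-0.5 -0.4 0.2 0 0 -0.3 0.6;0 0 0 0 0 0 0.6;0 0 0 0 0 0 0.6")

```text
time_s: 4.3
eef_pos: [0.6233, -0.185, 0.1326]
eef_rot: [0.135, 0.758, -0.629, -0.111]
wrist_force: [-0.2, 0.5, 0.4]
opening: 0.601
```

```bash
python3 - <<'E'
from h import *
P=json.load(open("poses.json")); s=P["scoop"]; yaw=.185
g=w([s[0],s[1],yaw],[.052,0,.082])[0]; Rt=toolR(yaw,20)
print(ctrl.get_obs()["wrist_force"]);plan(g-Rt.apply([0,0,.0539]),Rt)
c=ctrl.camera("wrist"); im=c["color"].copy();draw(im,c,edges(w([s[0],s[1],yaw],FIN)),(0,255,255));
print(proj(c,g)); cv2.imwrite("pics/w3.png",im)
E
```

```text
[-0.15403275  0.45096823  0.41688069]
rotate total [ 0.1 -0.2  0. ] | 0.2 in 1 rows; then shift in final frame [ 0.02 -0.03 -0.02] 0.0 in 1
[[324.60938384 340.66667241]]
```

View pics/w3.png

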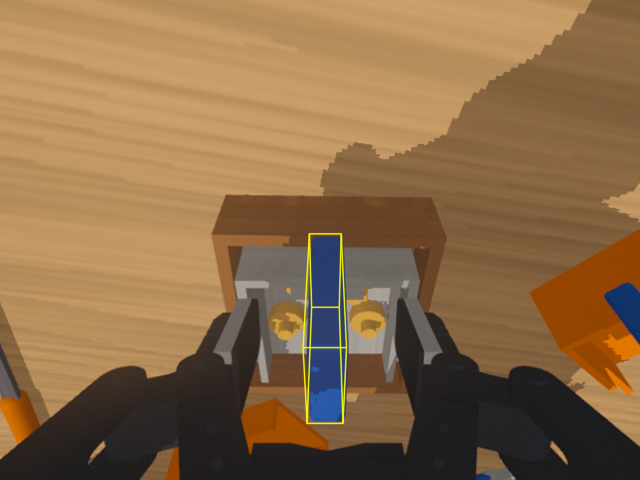

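Fin is centred between the pads (px 326 against 327), and the model overlay fits. Closing now.

move_arm(rows="0 0 0 0 0 0 0.4;0 0 0 0 0 0 0.3;0 0 0 0 0 0 0.25;0 0 0 0 0 0 0.2;0 0 0 0 0 0 0.15;0 0 0 0 0 0 0.1;0 0 0 0 0 0 0;0 0 0 0 0 0 0;0 0 0 0 0 0 0;0 0 0 0 0 0 0;0 0 0 0 0 0 0")

```text
time_s: 5.45
eef_pos: [0.6232, -0.1852, 0.1325]
eef_rot: [0.135, 0.758, -0.629, -0.111]
wrist_force: [1.5, 0.3, 0.6]
opening: 0.13
```

```bash
python3 - <<'E'
from h import *
o=ctrl.get_obs();print(o["wrist_force"],o["torque"],o["eef_pos"],o["opening"])
q=o["eef_rot"];Rc=R.from_quat([q[1],q[2],q[3],q[0]]); print("world up in tool",Rc.inv().apply([0,0,1]))
c=ctrl.camera("wrist"); cv2.imwrite("pics/w4.png",c["color"])
E
```

```text
[1.53820811 0.33953479 0.63158464] [ 0.21180538 -0.20575082 -0.02819519] [ 0.62317422 -0.18524626  0.13247339] 0.12950861176599615
world up in tool [ 0.00233527  0.34397514 -0.93897585]
```

View pics/w4.png

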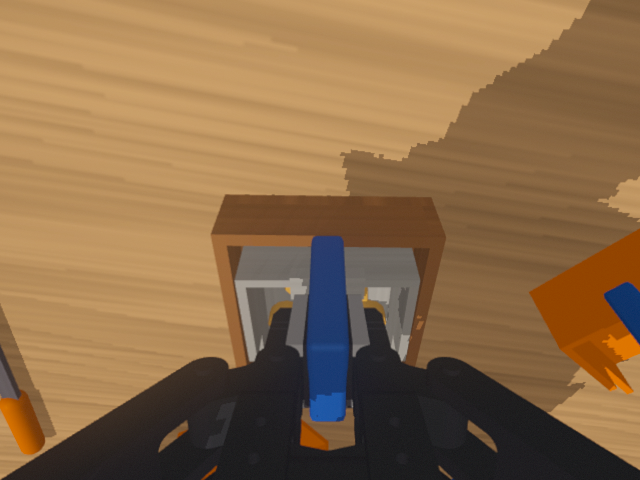

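move_arm(rows="0 0.1 -0.28 0 0 0 0;0 0.17 -0.47 0 0 0 0;0 0.34 -0.94 0 0 0 0;0 0.34 -0.94 0 0 0 0;0 0.34 -0.94 0 0 0 0;0 0.34 -0.94 0 0 0 0;0 0.34 -0.94 0 0 0 0;0 0.34 -0.94 0 0 0 0;0 0.34 -0.94 0 0 0 0;0 0.34 -0.94 0 0 0 0;0 0.34 -0.94 0 0 0 0;0 0.34 -0.94 0 0 0 0;0 0.17 -0.47 0 0 0 0;0 0.1 -0.28 0 0 0 0;0 0 0 0 0 0 0;0 0 0 0 0 0 0")

```text
time_s: 7.1
eef_pos: [0.6233, -0.1849, 0.2478]
eef_rot: [0.135, 0.758, -0.629, -0.111]
wrist_force: [-0.4, 0.5, -2.8]
opening: 0.132
```

```bash
python3 - <<'E'
from h import *
o=ctrl.get_obs();print(o["q"],o["wrist_force"],o["torque"],o["eef_pos"],o["opening"])
for n in("wrist","scene","top"):
    c=ctrl.camera(n); im=c["color"]
    cv2.imwrite(f"pics/l_{n}.png",im if n=="wrist" else cv2.resize(im[130:290,130:330] if n=="scene" else im[150:310,330:530],(800,600) if 0 else (750,600)))
E
```

```text
[-0.39725791  0.57048715  1.23585457 -0.19273527  1.63074909  1.00531012] [-0.43977724  0.50102092 -2.77096409] [ 0.07267614 -0.35305033  0.00058499] [ 0.623346   -0.18485524  0.24779801] 0.13195140561201252
```

View pics/l_wrist.png

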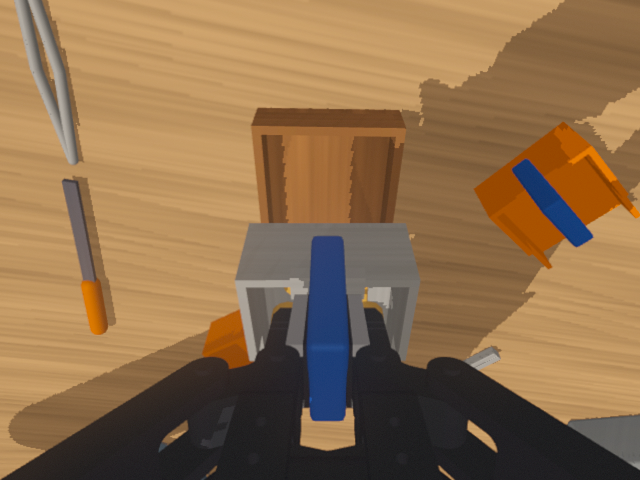

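View pics/l_scene.png

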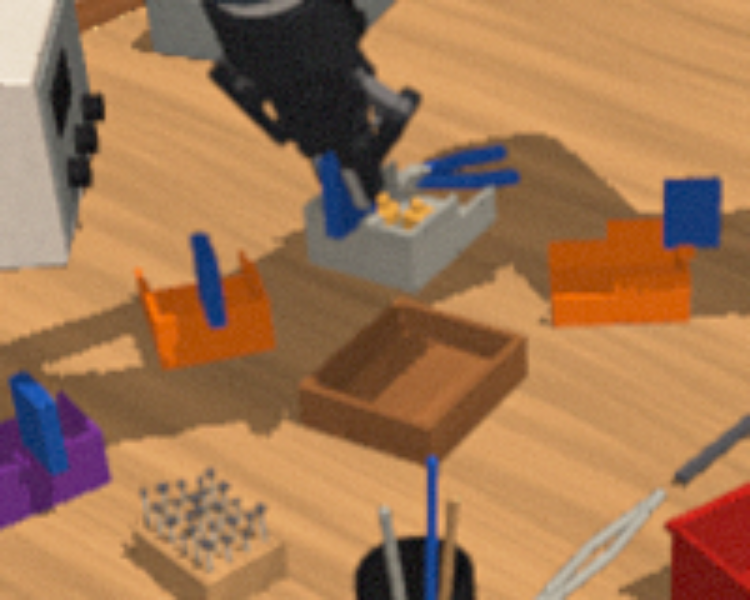

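Scoop came out level and the dock is empty, with the brass still in the scoop. Next I'll plan the carry, keeping clear of the cup.

```bash
python3 - <<'E'
from h import *
P=json.load(open("poses.json"));t=P["tin"]
yaw=.04; Rt=toolR(yaw,20)
o=ctrl.get_obs()
M=w([t[0],t[1],yaw],[.02,0,0])[0]; print("mouth target",M)
c=ctrl.camera("top")
print([(r["bbox"],r["confidence"]) for r in ctrl.look_for("top","pen_cup")])
for p in([.72,-.03,0],[.72,-.03,.155],[.7,-.03,.155],[.65,-.03,.155]): print(p,proj(c,p))
def tcp(mouth,tip):
    Rr=toolR(yaw,20,tip); a=np.radians(tip); xs=np.array([np.cos(yaw),np.sin(yaw),0]); z=np.array([0,0,1])
    X=np.cos(a)*xs+np.sin(a)*z; Z=-np.sin(a)*xs+np.cos(a)*z
    g=mouth+.1*X+.072*Z; return g-Rr.apply([0,0,.0539]),Rr
for h in(.105,):
    m=M+[0,0,h]
    p0,R0=tcp(m,0); print("level tcp",p0)
    cur=o["eef_pos"]; mid=np.array([cur[0],p0[1],cur[2]])
    plan(mid,R0); print("then"); plan(p0,R0,mid,R0)
    pf,Rf=tcp(m,60); print("final tcp",pf)
    # body-frame twist for tipping about mouth
    rel=R0.inv().apply(m-p0); print("mouth in tool",rel)
    d=3.; ax=(R0.inv()*toolR(yaw,20,d)).as_rotvec(degrees=True); p1,_=tcp(m,d); print("per 3deg row: shift",R0.inv().apply(p1-p0)*100,ax)
E
```

```text
mouth target [0.58102754 0.1497972  0.        ]
[([315.9, 121.1, 351.5, 166.1], 0.89), ([232.2, 132.7, 289.0, 171.8], 0.48)]
[0.72, -0.03, 0] [[341.55782593 168.27209709]]
[0.72, -0.03, 0.155] [[344.8566393  148.53629358]]
[0.7, -0.03, 0.155] [[344.74950709 158.33685665]]
[0.65, -0.03, 0.155] [[344.47667665 183.05428739]]
level tcp [0.69936769 0.15453333 0.22764943]
rotate total [ 0.2 -3.   7.8] | 8.4 in 2 rows; then shift in final frame [-33.92  -1.28  -0.45] 33.9 in 8
then
rotate total [0. 0. 0.] | 0.0 in 0 rows; then shift in final frame [ 0.3  -7.83 -0.72] 7.9 in 2
final tcp [0.53406505 0.1479177  0.26889234]
mouth in tool [-1.36271712e-17  6.93438118e-02  1.55759883e-01]
per 3deg row: shift [ 2.11209265e-15  8.24687571e-01 -3.41571119e-01] [ 3.00000000e+00 -3.18091803e-15  6.16302868e-15]
```

move_arm(rows="0 0 0 0.1 -1 2.6 0;0 0 0 0.1 -1 2.6 0;0 0 0 0.1 -1 2.6 0;-0.7 0 0 0 0 0 0;-1.4 -0.1 0 0 0 0 0;-2.1 -0.1 0 0 0 0 0;-2.3 -0.1 0 0 0 0 0;-2.3 -0.1 0 0 0 0 0;-2.3 -0.1 0 0 0 0 0;-2.3 -0.1 0 0 0 0 0;-2.3 -0.1 0 0 0 0 0;-2.3 -0.1 0 0 0 0 0;-2.3 -0.1 0 0 0 0 0;-2.3 -0.1 -0.1 0 0 0 0;-2.3 -0.1 -0.1 0 0 0 0;-2.3 -0.1 -0.1 0 0 0 0;-2.3 -0.1 -0.1 0 0 0 0;-2.1 0 0 0 0 0 0;-1.4 0 0 0 0 0 0;-0.7 0 0 0 0 0 0")

```text
time_s: 9.35
eef_pos: [0.6231, 0.1545, 0.2477]
eef_rot: [0.124, 0.711, -0.682, -0.119]
wrist_force: [0.2, -0.5, -1.9]
opening: 0.134
```

move_arm(rows="0 0 0 0 0 0 0;0 0 0 0 0 0 0;0 0 0 0 0 0 0")

```text
time_s: 9.65
eef_pos: [0.6238, 0.1513, 0.2477]
eef_rot: [0.124, 0.71, -0.683, -0.119]
wrist_force: [0.0, -0.4, -1.6]
opening: 0.135
```

```bash
python3 - <<'E'
from h import *
o=ctrl.get_obs();print(o["q"],o["wrist_force"],o["eef_pos"],o["opening"])
plan(np.array([.69937,.15453,.22765]),toolR(.04,20))
for n in("scene","top"):
    c=ctrl.camera(n); im=c["color"]
    cv2.imwrite(f"pics/m_{n}.png",cv2.resize(im[150:350,240:490] if n=="scene" else im[130:330,180:430],(750,600)))
E
```

```text
[0.05157943 0.56451175 1.24389861 0.00449726 1.67928941 1.58343859] [ 0.04185563 -0.42566644 -1.58447287] [0.623834   0.15126507 0.2477182 ] 0.13501980196627814
rotate total [-0.2  0.  -0.1] | 0.2 in 1 rows; then shift in final frame [-0.02 -7.79 -0.7 ] 7.8 in 2
```

View pics/m_scene.png

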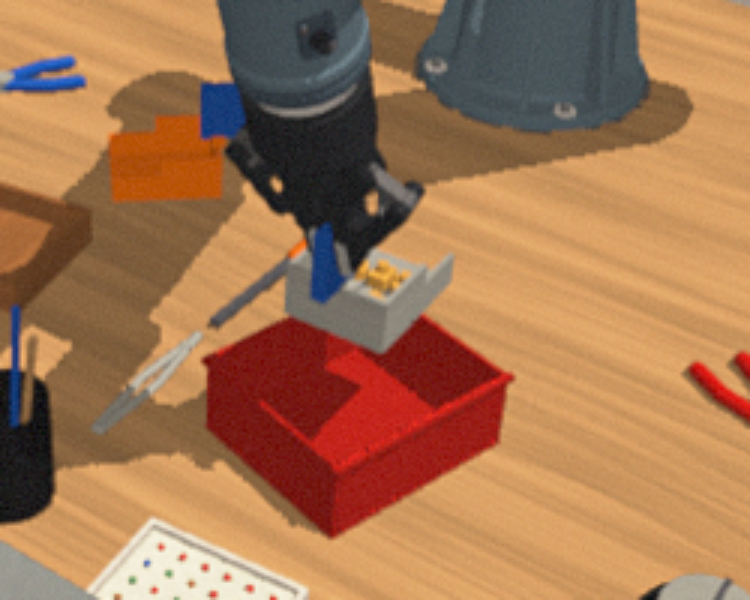

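View pics/m_top.png

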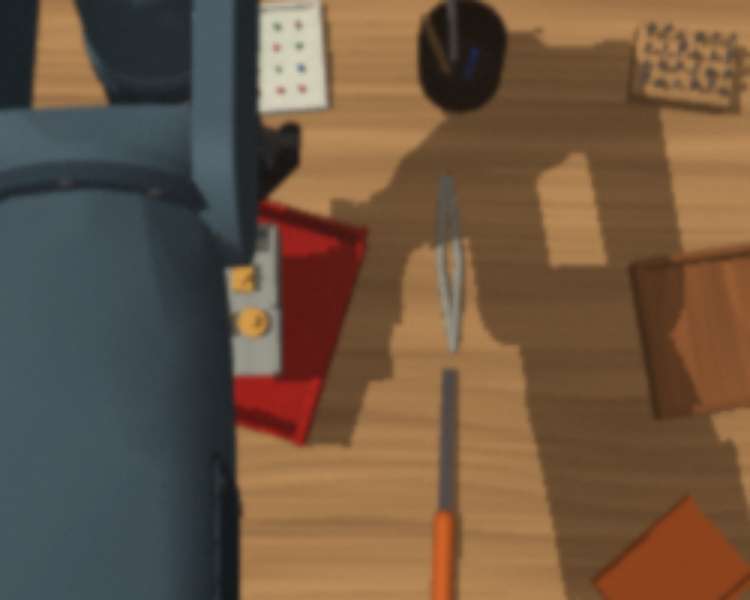

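move_arm(rows="0 -0.3 0 0 0 0 0;0 -0.6 -0.1 0 0 0 0;0 -0.8 -0.1 0 0 0 0;0 -0.9 -0.1 0 0 0 0;0 -0.9 -0.1 0 0 0 0;0 -0.9 -0.1 0 0 0 0;0 -0.9 -0.1 0 0 0 0;0 -0.9 -0.1 0 0 0 0;0 -0.8 -0.1 0 0 0 0;0 -0.5 0 0 0 0 0;0 -0.3 0 0 0 0 0;0 0 0 0 0 0 0;0 0 0 0 0 0 0;0 0 0 0 0 0 0")

```text
time_s: 11.15
eef_pos: [0.6995, 0.1555, 0.2291]
eef_rot: [0.124, 0.71, -0.682, -0.119]
wrist_force: [-0.6, -0.4, -1.7]
opening: 0.133
```

```bash
python3 - <<'E'
from h import *
o=ctrl.get_obs();print(o["q"],o["wrist_force"],o["eef_pos"],o["opening"])
plan(np.array([.69937,.15453,.22765]),toolR(.04,20))
for n in("scene",):
    c=ctrl.camera(n); im=c["color"].copy()
    # predicted mouth corners from tcp
    q=o["eef_rot"];Rc=R.from_quat([q[1],q[2],q[3],q[0]]); 
    m=[o["eef_pos"]+Rc.apply([s,.06934,.15576]) for s in(-.038,.038)]; print(m)
    for u in proj(c,np.array(m)): cv2.circle(im,tuple(int(round(v)) for v in u),2,(255,0,255),-1)
    cv2.imwrite(f"pics/n_{n}.png",cv2.resize(im[150:350,240:490],(750,600)))
E
```

```text
[0.05198392 0.74890245 0.99647669 0.00451927 1.74216333 1.58265057] [-0.55122073 -0.35356655 -1.71037076] [0.69951998 0.1554542  0.22908089] 0.13277347308435258
rotate total [-0.2  0.   0. ] | 0.2 in 1 rows; then shift in final frame [ 0.09 -0.03  0.14] 0.2 in 1
[array([0.58003898, 0.1887503 , 0.1060814 ]), array([0.58308174, 0.11281124, 0.10604867])]
```

View pics/n_scene.png

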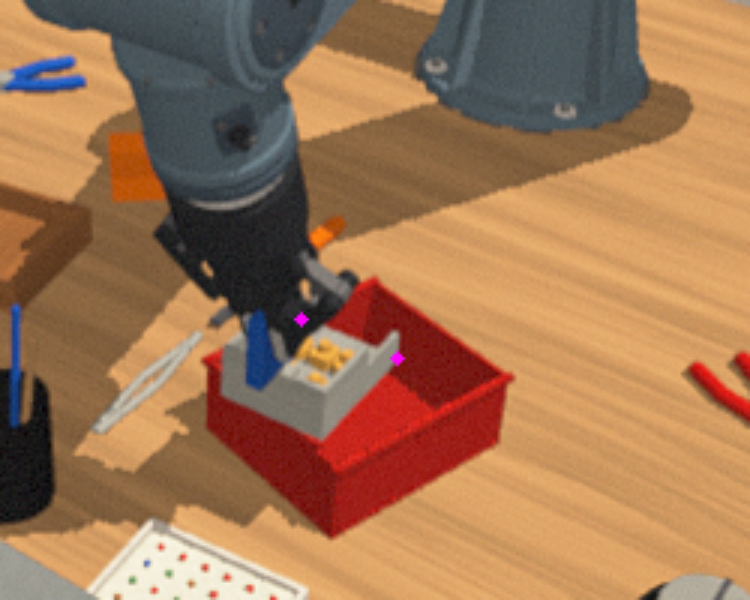

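move_arm(rows="0 0.28 -0.12 1 0 0 0;0 0.55 -0.23 2 0 0 0;0 0.69 -0.29 2.5 0 0 0;0 0.69 -0.29 2.5 0 0 0;0 0.69 -0.29 2.5 0 0 0;0 0.69 -0.29 2.5 0 0 0;0 0.69 -0.29 2.5 0 0 0;0 0.69 -0.29 2.5 0 0 0;0 0.69 -0.29 2.5 0 0 0;0 0.69 -0.29 2.5 0 0 0;0 0.69 -0.29 2.5 0 0 0;0 0.55 -0.23 2 0 0 0;0 0.55 -0.23 2 0 0 0;0 0.55 -0.23 2 0 0 0;0 0.55 -0.23 2 0 0 0;0 0.55 -0.23 2 0 0 0;0 0.55 -0.23 2 0 0 0;0 0.55 -0.23 2 0 0 0;0 0.55 -0.23 2 0 0 0")

```text
time_s: 13.1
eef_pos: [0.5872, 0.1509, 0.2768]
eef_rot: [-0.136, 0.708, -0.68, 0.131]
wrist_force: [0.4, -0.2, -1.9]
opening: 0.132
```

```bash
cat > look.py <<'E'
from h import *
import sys
k=sys.argv[1]
o=ctrl.get_obs();print(o["q"],o["wrist_force"],o["eef_pos"],o["opening"])
q=o["eef_rot"];Rc=R.from_quat([q[1],q[2],q[3],q[0]]); print("mouth",o["eef_pos"]+Rc.apply([0,.06934,.15576]))
z=Rc.apply([0,0,1]); print("tip",20+np.degrees(np.arctan2(z[0],-z[2])))
c=ctrl.camera("scene"); im=c["color"].copy()
for u in proj(c,np.array([o["eef_pos"]+Rc.apply([s,.06934,.15576]) for s in(-.038,.038)])): cv2.circle(im,tuple(int(round(v)) for v in u),1,(255,0,255),-1)
cv2.imwrite(f"pics/{k}_scene.png",cv2.resize(im[150:350,240:490],(750,600)))
c=ctrl.camera("wrist");cv2.imwrite(f"pics/{k}_wrist.png",c["color"])
E
python3 look.py p
```

```text
[ 0.05871996  0.09753089  1.79541691 -0.00852092  0.86835189  1.59386853] [ 0.39635011 -0.1833683  -1.92820543] [0.58721466 0.15091968 0.27682423] 0.1317021815241075
mouth [0.58065951 0.15073966 0.10645342]
tip 41.77647476731261
```

View pics/p_scene.png

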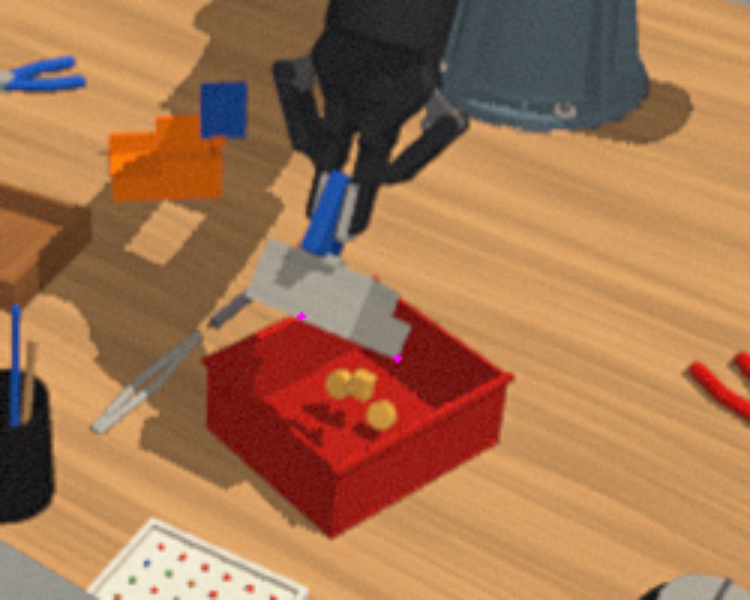

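View pics/p_wrist.png

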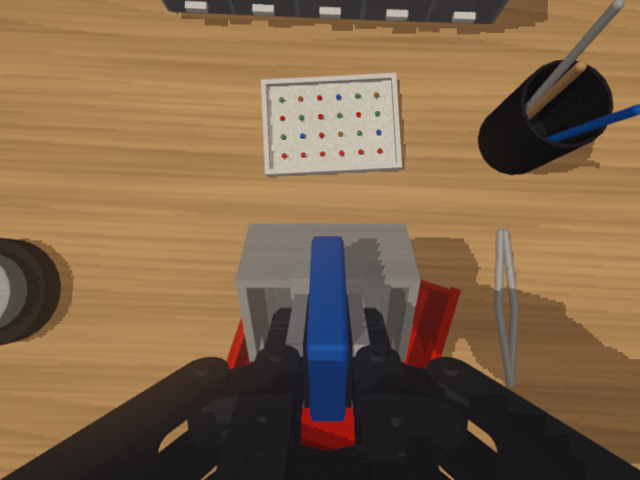

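Brass is falling into the tin, with three pieces already seen there or in the air. Continuing to 60°.

move_arm(rows="0 0.55 -0.23 2 0 0 0;0 0.55 -0.23 2 0 0 0;0 0.55 -0.23 2 0 0 0;0 0.55 -0.23 2 0 0 0;0 0.55 -0.23 2 0 0 0;0 0.55 -0.23 2 0 0 0;0 0.55 -0.23 2 0 0 0;0 0.55 -0.23 2 0 0 0;0 0.28 -0.12 1 0 0 0;0 0 0 0 0 0 0;0 0 0 0 0 0 0;0 0 0 0 0 0 0;0 0 0 0 0 0 0;0 0 0 0 0 0 0")

```text
time_s: 14.6
eef_pos: [0.5382, 0.1489, 0.2706]
eef_rot: [-0.239, 0.68, -0.654, 0.229]
wrist_force: [0.1, -0.0, -1.3]
opening: 0.135
```

```bash
python3 look.py r; python3 - <<'E'
from h import *
c=ctrl.camera("top");cv2.imwrite("pics/r_top.png",c["color"])
E
```

```text
[ 0.06392274 -0.09843379  2.08621888 -0.03195656  0.47922652  1.61826026] [ 0.09032788 -0.03096436 -1.29906342] [0.53816716 0.14885311 0.27062833] 0.1347008707193599
mouth [0.5813176  0.15064299 0.10569184]
tip 58.64763860485459
```

View pics/r_scene.png

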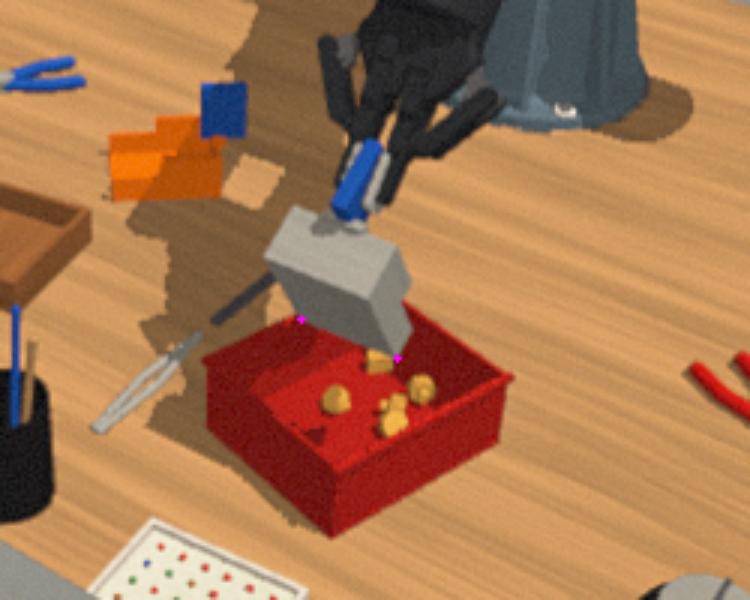

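View pics/r_top.png

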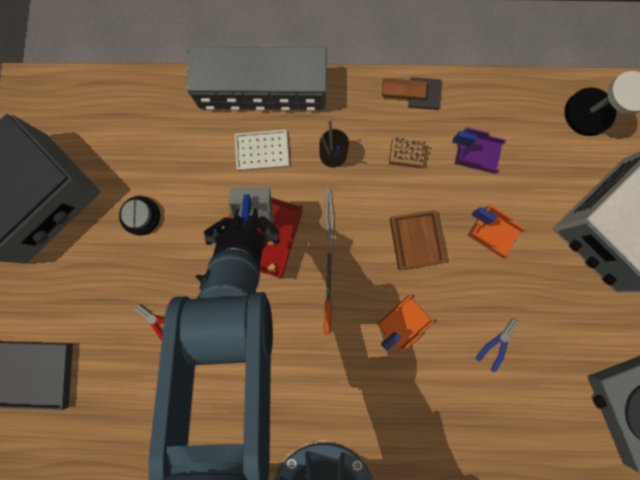

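View pics/r_wrist.png

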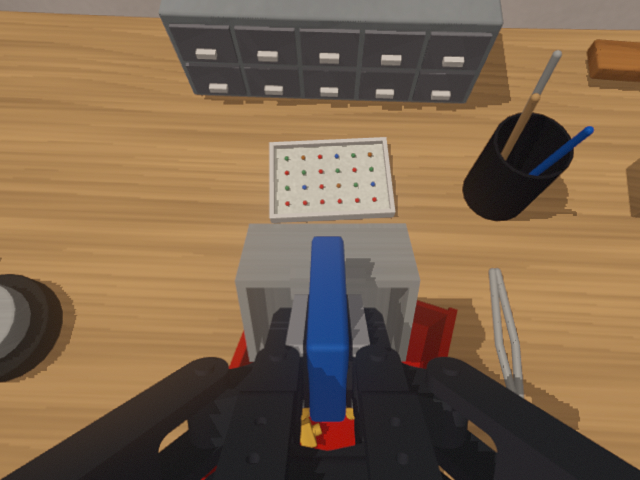

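move_arm(rows="0 0.28 -0.12 1 0 0 0;0 0.14 -0.06 0.5 0 0 0;0 0 0 0 0 0 0;0 0 0 0 0 0 0;0 0 0 0 0 0 0;0 0 0 0 0 0 0;0 0 0 0 0 0 0;0 0 0 0 0 0 0")

```text
time_s: 15.55
eef_pos: [0.5336, 0.1487, 0.2693]
eef_rot: [-0.248, 0.677, -0.651, 0.238]
wrist_force: [-0.5, 0.6, -1.5]
opening: 0.135
```

```bash
python3 look.py s; python3 - <<'E'
from h import *
ims=[ctrl.camera("scene")["color"].astype(float) for _ in range(3)]
im=np.mean(ims,0).astype(np.uint8)
cv2.imwrite("pics/s_zoom.png",cv2.resize(im[240:320,315:415],(750,600),interpolation=cv2.INTER_CUBIC))
for i in range(5): print(i,[(r["bbox"],round(r["confidence"],2)) for r in ctrl.look_for("scene",f"offcut{i}")] if i<2 else "")
print(ctrl.get_obs()["dq"].round(4))
E
```

```text
[ 0.06462402 -0.11301325  2.11173354 -0.03652994  0.44204109  1.62299408] [-0.4968208   0.56083778 -1.47114485] [0.53357516 0.14872015 0.26932084] 0.1349848222980352
mouth [0.58104577 0.15068579 0.10557747]
tip 60.15468020466578
0 [([376.2, 275.0, 383.0, 286.9], 0.59), ([347.0, 281.7, 356.9, 288.8], 0.54), ([360.3, 267.0, 368.5, 273.6], 0.42)]
1 [([376.2, 275.0, 383.0, 286.9], 0.59), ([347.0, 281.7, 356.9, 288.8], 0.54), ([360.3, 267.0, 368.5, 273.6], 0.42)]
2 
3 
4 
[-0.0015  0.0006  0.0016 -0.0009  0.0011 -0.0015]
```

View pics/s_zoom.png

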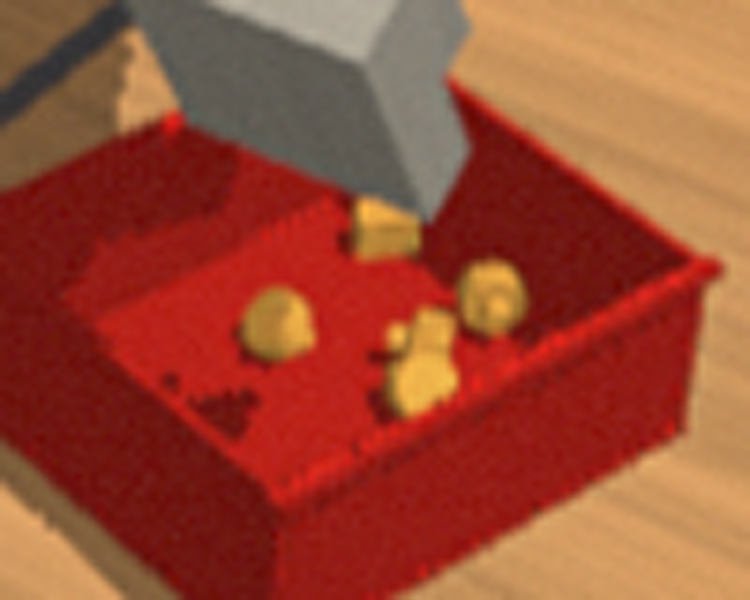

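View pics/s_wrist.png

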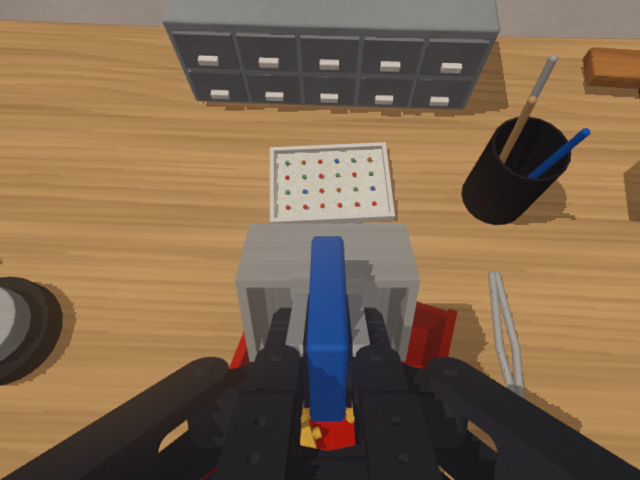

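All five pieces are in the tin: a block at zoom px (385,230), buttons at (492,297) and (278,325), and a touching block and button at (430,330) and (420,380). The scoop is still, tipped 60.2°, with its mouth at z = 0.106.

```bash
python3 - <<'E'
from bench import ctrl
print(ctrl.hand_in())
E
```

```text
the job is handed in; nothing more can be done
None
```

I gripped the steel scoop by its blue fin with the hand leaning 20° away from the robot. I drew it straight up out of the dock, carried it level to the red tin, and tipped it about its mouth. The job was handed in at about 16 s.

Last checks:
- **Scoop pose:** it is tipped 60.2° with the mouth about 40 mm above the tin's rim. It is still, held with no visible slip, and the opening is steady at 0.135.
- **Offcuts:** in the scene picture I counted all five (three buttons, two blocks) in the tin. Two of them touch, so I told them apart by size, and the network itself found only three. The deepest part of the scoop's inside was not fully in view.
- **Bystanders:** in the last top picture everything in view is where it started. The arm hides part of the red pliers.
- **Disagreement:** the wrist force fell from about -2.8 N to between -1.3 and -1.9 N before any brass was tipped out. I therefore did not use it to confirm the scoop was empty.

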